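# Open the slanted sample pot whose thread may be left-handed

### The arm

A 6-joint arm with a two-finger parallel gripper is mounted at the origin on a cart in front of the work surface, level with it; the furniture and walls round the work are solid. World frame = base frame: x ahead of the robot, y to its left, z up, the work surface at z = 0. Lengths are in m, angles in rad, forces in N, time in s.
With the tool pointing down it reaches from about 0.3 to 0.875 m from the base axis. Payload 6.4 kg.
Tool frame: the origin (TCP) lies at the very end of the fingers, on their centre line; the grasp point (between the pads) lies 19 mm behind it; x points along the fingers, z is the direction in which the jaws open and shut, and the axes are right-handed (so a half turn about x gives the same grasp; the last joint's range is limited). The gripper opens to 88 mm and grips with 3 to 60 N. Pads are 18 mm wide; open, the fingers measure 123 mm over their backs; the gripper's body (75 mm by 187 mm) begins 45 mm behind the grasp point.
Start: joints at [-1.307, 0.181, 1.607, -0, 1.354, -0.206], TCP at [0.26, -0.513, 0.239] pointing down, gripper open.
Joint ranges: [-2.99, 2.99], [-0.89, 2.07], [0.3, 2.58], [-1.14, 4.28], [0, 2.63], [-3.12, 3.12]. Speed limits (rad/s): [2.57, 2.57, 3.01, 3.14, 3.14, 3.14].

### API

Orientations are given as a 3x3 rotation matrix whose columns are the frame's x, y, z axes.
In Python, from bench import state, snapshot, hand_in gives the robot as it stands.
- The arm moves only by the tool carry_out, never from a script. Its argument "commands" is a list that holds one entry, the list of rows, each a list of 7 numbers: the shift along the tool's x, y, z in cm, then the turn, a rotation vector about the tool's x, y, z in rad, then the opening, from 0 (shut) to 1 (fully open). A call has 1 to 8 rows; each row is the pose to reach, as a shift and turn from the pose measured when the call began, along the tool's axes at that moment; what a row does not reach only later rows make up. A row lasts 1/8 s, in which the tool goes at most 62.5 mm and 10.7 degrees, less where a joint would pass 70% of its speed; a pose out of reach is approached as far as the arm can. A call with a gripper value outside its range is refused whole. The fingers move at their own pace and stop on an object; the grip force is fixed at half the most. Time passes only in rows, so rows that repeat a pose let the fingers close. It gives the time, the measured TCP pose, the force and the opening at its end, in the units of the state.
- state(): the state, without advancing time (a new reading comes with each control period).
- snapshot(name): name is "scene" or "side" or "wrist"; returns a dict with "color" (400x640x3 uint8, blue, green, red), "range_z" (400x640 float32, m along the optical axis (not along the pixel's ray), 0 where there is no reading), "fx", "fy", "cx", "cy" (pixels), "R" (3x3) and "t" (3): a world point X has camera coordinates R X + t; the wrist camera has in their place "mount" (4x4, takes a point from camera to tool coordinates, whose origin is the TCP and whose axes are the tool frame's). Camera axes: x right, y down, z forward; pixel columns grow to the right and rows downward; lengths in m; the calibration is good to about 2 mm. A picture is of the moment at which its call begins: read the wrist's pose just before it.
- hand_in(): hands the job in, once; it reports no verdict.
The state is a dict: "t": time; "joint_pos": joint angles; "qd": joint speeds; "joint_torque": joint torques, N m; "tcp_pos": TCP position; "ee_rot": TCP orientation; "force": force on the tool from outside, world axes, zero at the start; "wrist_torque": the same for the moment, N m; "grip_width": finger opening in m.
Only numpy, scipy, OpenCV 4.12 (cv2) and the standard library are available. Lean on these libraries where they do the work, as an engineer would, in place of code of your own. Each camera call takes 0.05 s, during which the arm holds its last target. There are 200 camera calls.

### The job

Unscrew the lid of the slanted sample pot and set it down, without dropping it, in the open round sieve pan, standing flat with its grip bar up. Nobody remembers whether this lid has a left-hand or a right-hand thread, so try both ways and feel which one gives. Do not knock over or shove the tin, the jar or the weight standing about.

Things in the scene. Friction and masses are not known exactly. Their poses are not given: they have to be found in the camera images.
- lid_grip (a point): The pot's aluminium lid: disc 84 mm across, 8 mm thick, with a grip bar across its top, 66 mm long, 16 thick, 36 high above the disc. Point on the lid's axis in the bar, 24 mm above the disc's top. Axes: z is the thread axis, out of the pot (35 degrees from vertical at the start); y along the bar (level at the start); x through its thickness. 60 mm above the worktop when standing flat in the pan.
- lid_home (a point): Where lid_grip is while the lid sits in the pot; fixed to the stand, axes of pot_stand. One way round, unseen and differing from start to start, the lid stops hard after 3 to 12 degrees; the other way it turns with light friction (under 0.1 N m) and is free to lift when turned 60 to 120 degrees (75 is a good amount). It then comes straight out along the thread axis, clear after 30 mm.
- pot_stand: Stand with steel sample pot, fixed to the worktop: grey base plate 130 x 110 x 12 mm (x, y, z); cylindrical pot 86 mm across, 95 mm long, slanted 35 degrees, its mouth up and towards the stand's -x side (roughly the robot). Origin under the centre of the base plate, z up. Mouth's centre at x = -30, y = 0, z = 140 mm in this frame.
- pan: Loose round open sieve pan of grey metal, 203 mm outside, about 176 mm inside, 50 mm high, floor 2 mm thick, 0.35 kg. Origin at the centre of its underside, z up.
- lid: The same lid, about 0.2 kg; origin on its axis at the underside of the disc, 32 mm below lid_grip, same axes. Beneath the disc are a stem 40 mm across and 26 mm long, on which it stands when set down, and two lugs, 60 mm across overall, that hold it in the pot.
- tin_mid (a point): White metal tin, 68 mm across, 38 mm high, loose bystander; point at its centre, half-way up.
- jar_mid (a point): Sample jar with black cap, 56 mm across, 70 mm high, loose bystander; point at its centre, half-way up.
- weight_mid (a point): Brass-coloured knobbed weight, 30 mm across, 42 mm high, loose bystander; point at its centre, half-way up.
There are look-alikes about, which are no part of the job. Of the things shaped like the lid, the aluminium one is meant.

How it is judged:
On the way:
1. the lid is turned loose (over 45 degrees) while it still sits in the pot (angle between the y axis of lid and the y axis of pot_stand, either way round above 0.8 rad and distance between lid_grip and lid_home below 0.012 m), for 0.05 s.
At the end, for the whole second after the job is handed in: The lid stands released and at rest inside the sieve pan, within 60 mm of its centre, grip bar up and level within about 8 degrees; the pan stands flat on the worktop (horizontal distance between lid_grip and pan below 0.06 m and height (world z) of lid_grip between 0.049 and 0.072 m and angle between lid_grip's own z axis and vertical below 0.15 rad and angle between pan's own z axis and vertical below 0.05 rad and height (world z) of pan below 0.006 m and linear speed of lid below 0.02 m/s and contact force between the fingers and lid below 0.1 N); the robot touches nothing.
It fails at once if the tin was shoved or knocked (distance of tin_mid from where it was at the start of the episode above 0.03 m or angle between tin_mid's own z axis and vertical above 0.5 rad).
It fails at once if the jar was shoved or knocked (distance of jar_mid from where it was at the start of the episode above 0.03 m or angle between jar_mid's own z axis and vertical above 0.5 rad).
It fails at once if the weight was shoved or knocked (distance of weight_mid from where it was at the start of the episode above 0.03 m or angle between weight_mid's own z axis and vertical above 0.5 rad).
It fails at once if the lid was dropped or flung (faster than 1 m/s) (linear speed of lid above 1 m/s).
It also fails if it takes over 51 s, if anything falls off the work surface, if the arm or the gripper's body presses on something with over 40 N, if the wrist force passes 120 N, or if a joint passes its speed limit or range.

## Working session

There is one attempt and no reset: what is moved stays moved. The work goes in short steps, Python scripts to look and compute and a tool call to move; the robot and the scene stay as the last step left them, time stands still between calls to the robot, and variables do not carry over. Pictures are saved under pics/ and viewed, about 8 in all and at most 12, crops included, and the job is handed in when it is done.

Besides the shell and the picture viewer there is one more tool, called after "Request:" by a JSON object that holds its "api" and its "payload", one argument or row to a line. carry_out: Moves the arm, as the interface text tells. Its arguments: {"type":"object","properties":{"commands":{"type":"array","items":{"type":"array","items":{"type":"array","items":{"type":"number"}}}}},"required":["commands"]}

```bash
mkdir -p pics && cat > h.py <<'E'
import numpy as np, cv2
from bench import state, snapshot
def cloud(s, T=None):
    z=s["range_z"]; v,u=np.mgrid[:z.shape[0],:z.shape[1]]
    P=np.stack([(u-s["cx"])/s["fx"]*z,(v-s["cy"])/s["fy"]*z,z],-1)
    if "R" in s: W=(P-np.array(s["t"]))@np.array(s["R"])
    else:
        M=np.array(s["mount"]); W=P@M[:3,:3].T+M[:3,3]; W=W@np.array(T["ee_rot"]).T+np.array(T["tcp_pos"])
    W[z==0]=np.nan
    return W
E
python3 - <<'E'
from h import *
for n in ("scene","side"):
    s=snapshot(n); cv2.imwrite(f"pics/{n}.png",s["color"]); np.save(f"{n}.npy",cloud(s))
    print(n,s["fx"],s["cx"],s["cy"],-np.array(s["R"]).T@s["t"])
a,b=cv2.imread("pics/scene.png"),cv2.imread("pics/side.png")
E
```

```text
scene 379.08088707841694 323.9197742676685 200.91455417826967 [0.19738408 0.39619602 0.57788436]
side 393.64636001782185 314.6185230612021 199.1624964086016 [ 0.14197215 -0.85209907  0.80542253]
```

View pics/scene.png

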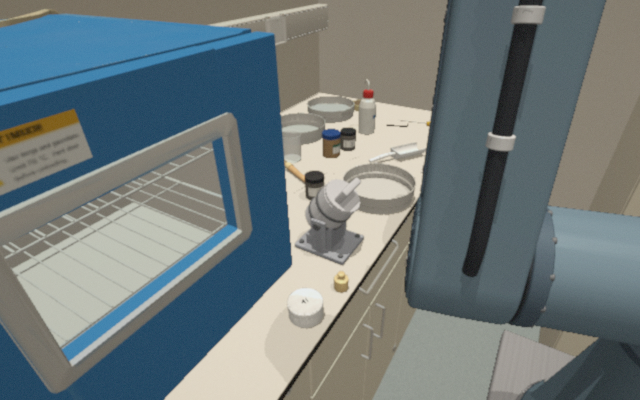

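View pics/side.png

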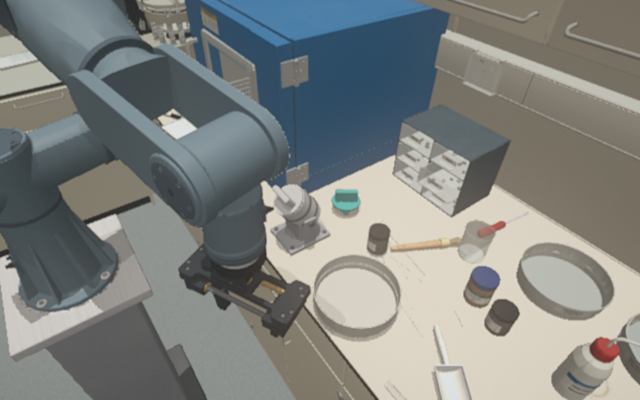

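Scene: lid and pot at (335,205), candidate pan at (380,187), jar at (315,185), weight at (341,282), tin at (305,307). Side: the aluminium lid is in the pot at (295,200). The turquoise lid-shaped thing at (346,202) is a look-alike. Pans are at (357,295) and (565,280). I'll measure these and enlarge a crop to confirm.

```bash
python3 - <<'E'
from h import *
S=np.load("scene.npy"); D=np.load("side.npy")
np.set_printoptions(precision=4,suppress=True)
def circ(P):
    A=np.c_[2*P[:,:2],np.ones(len(P))]; c=np.linalg.lstsq(A,(P[:,:2]**2).sum(1),rcond=None)[0]
    return c[:2],np.sqrt(c[2]+c[0]**2+c[1]**2)
def roi(W,x0,x1,y0,y1,lo,hi):
    P=W[y0:y1,x0:x1].reshape(-1,3); return P[(P[:,2]>lo)&(P[:,2]<hi)]
for n,W,r in (("pan side",D,(310,403,252,340)),("pan2 side",D,(514,615,240,320)),("pan scene",S,(340,418,160,212))):
    P=roi(W,*r,0.042,0.06); print(n,circ(P),len(P),P[:,2].max(), P.min(0),P.max(0))
for n,W,r in (("tin scene",S,(285,328,288,328)),("weight scene",S,(332,352,270,292)),("jar scene",S,(303,328,170,202)),("jar side",D,(365,392,222,254)),("turq",D,(330,362,186,216))):
    P=roi(W,*r,0.012,0.2); print(n,P.min(0),P.max(0),np.median(P,0))
# base plate
for n,W,r in (("plate side",D,(268,334,205,252)),("plate scene",S,(294,366,220,262))):
    P=roi(W,*r,0.008,0.016); rr=cv2.minAreaRect((P[:,:2]*1000).astype(np.float32)); print(n,len(P),rr, P.min(0),P.max(0))
# pot/lid points
for n,W,r in (("lid side",D,(262,325,178,225)),("lid scene",S,(300,366,172,225))):
    P=roi(W,*r,0.10,0.3); print(n,len(P),P.min(0),P.max(0),P[P[:,2].argmax()])
    np.save(n.replace(" ","_")+".npy",P)
a=cv2.imread("pics/scene.png")[165:265,285:425]; b=cv2.imread("pics/side.png")[165:265,245:385]
cv2.imwrite("pics/crop.png",np.vstack([cv2.resize(x,None,fx=3,fy=3,interpolation=cv2.INTER_CUBIC) for x in (a,b)])[:600])
E
```

```text
pan side (array([ 0.5346, -0.4721]), np.float64(0.09961978234011656)) 567 0.05362054454130556 [ 0.4332 -0.5736  0.042 ] [ 0.6377 -0.3709  0.0536]
pan2 side (array([ 0.9837, -0.7279]), np.float64(0.10257317376794298)) 692 0.053906632816778086 [ 0.8703 -0.8267  0.042 ] [ 1.1818 -0.6248  0.0539]
pan scene (array([ 0.5384, -0.4702]), np.float64(0.09943223891057454)) 510 0.05589686735974586 [ 0.4371 -0.5726  0.0421] [ 0.6391 -0.3679  0.0559]
tin scene [ 0.449  -0.0393  0.012 ] [0.5168 0.0282 0.0425] [0.4777 0.0024 0.0389]
weight scene [ 0.4429 -0.1136  0.012 ] [ 0.4729 -0.0855  0.045 ] [ 0.4543 -0.0946  0.0297]
jar scene [ 0.5318 -0.4337  0.0125] [ 0.7658 -0.1745  0.1721] [ 0.6745 -0.3516  0.0722]
jar side [ 0.6582 -0.41    0.0123] [ 0.7151 -0.3509  0.0753] [ 0.6759 -0.3871  0.0654]
turq [ 0.6723 -0.2493  0.0121] [ 0.7542 -0.1677  0.0733] [ 0.7049 -0.2169  0.037 ]
plate side 644 ((545.807373046875, -216.94277954101562), (110.77381896972656, 129.2864532470703), 89.06861877441406) [ 0.4809 -0.2729  0.008 ] [ 0.6099 -0.1613  0.016 ]
plate scene 732 ((549.9987182617188, -213.38449096679688), (110.26737976074219, 130.69313049316406), 89.85676574707031) [ 0.4846 -0.2684  0.0082] [ 0.6153 -0.1582  0.016 ]
lid side 1247 [ 0.4782 -0.2627  0.1001] [ 0.615  -0.0905  0.181 ] [ 0.4953 -0.2313  0.181 ]
lid scene 1660 [ 0.481  -0.2546  0.1   ] [ 0.5982 -0.1615  0.1817] [ 0.5    -0.1858  0.1817]
```

View pics/crop.png

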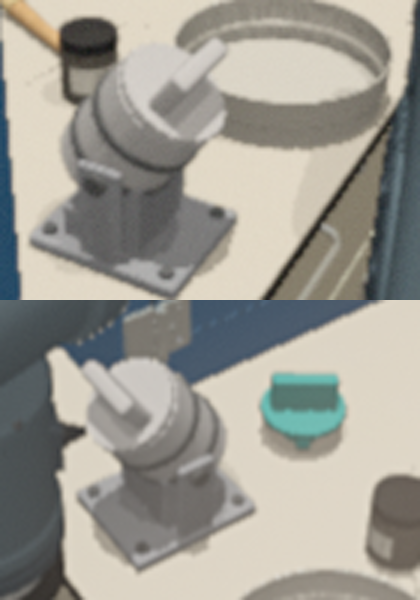

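The crop confirms it: the aluminium lid is in the pot on the stand, and the turquoise one is loose on the bench. The stand is at about (0.548,-0.215) with yaw ≈ 0, and the pan at about (0.536,-0.471). Next is the approach.

```bash
cat >> h.py <<'E'
from scipy.spatial.transform import Rotation as Ro
np.set_printoptions(precision=4,suppress=True)
n=np.array([-np.sin(np.radians(35)),0,np.cos(np.radians(35))]); lx=np.array([n[2],0,-n[0]])
TILT=lambda s: np.c_[-n,np.cross(s*lx,-n),s*lx]
HOME=np.array([.4995,-.215,.1662])
def row(p,R,s=None):
    s=s or state(); C=np.array(s["ee_rot"])
    return np.r_[C.T@(np.array(p)-s["tcp_pos"])*100, Ro.from_matrix(C.T@R).as_rotvec()]
E
python3 - <<'E'
from h import *
s=state(); print(s["t"],s["tcp_pos"]); print(np.array(s["ee_rot"]))
for g in(1,-1): print(row(HOME-.019*n+.12*n,TILT(g),s))
w=snapshot("wrist"); print(w["mount"])
E
```

```text
0.1 [ 0.2602 -0.5122  0.2379]
[[-0.0004  0.8917  0.4527]
 [ 0.0015  0.4527 -0.8917]
 [-1.      0.0003 -0.0016]]
[ -1.0655  29.6288 -18.2918  -1.0655  -0.5484   0.3347]
[ -1.0655  29.6288 -18.2918   1.9661   0.3793   0.6214]
[[ 0.0004 -0.3128  0.9498 -0.1447]
 [ 0.0002 -0.9498 -0.3128  0.0812]
 [ 1.      0.0003 -0.0004  0.0002]
 [ 0.      0.      0.      1.    ]]
```

Request:
{"api": "carry_out", "payload": {
  "commands": [
    [[-1,7,-4.5,-0.27,-0.14,0.08,1],[-1,13,-8,-0.46,-0.24,0.145,1],[-1,18,-11,-0.65,-0.33,0.2,1],[-1,23,-14,-0.83,-0.43,0.26,1],[-1.1,27,-16.5,-0.97,-0.5,0.305,1],[-1.1,29.6,-18.3,-1.066,-0.548,0.335,1],[-1.1,29.6,-18.3,-1.066,-0.548,0.335,1],[-1.1,29.6,-18.3,-1.066,-0.548,0.335,1]]
  ]
}}

```text
t: 1.15
tcp_pos: [0.4407, -0.215, 0.2487]
ee_rot: [[0.573, 0.001, 0.82], [0.0, 1.0, -0.002], [-0.82, 0.001, 0.573]]
force: [-0.3, -0.8, 0.0]
grip_width: 0.0879
```

```bash
python3 - <<'E'
from h import *
s=state(); w=snapshot("wrist"); W=cloud(w,s); np.save("w1.npy",W); cv2.imwrite("pics/w1.png",w["color"])
print(s["joint_pos"],row(HOME-.019*n+.12*n,TILT(1),s),s["force"],s["wrist_torque"])
E
```

```text
[-1.0413 -0.3619  2.2017  0.606   1.0512 -1.2803] [ 0.0311  0.0011  0.0797 -0.0019 -0.0011 -0.0002] [-0.302  -0.8482  0.0275] [-0.0065  0.2168  0.0067]
```

View pics/w1.png

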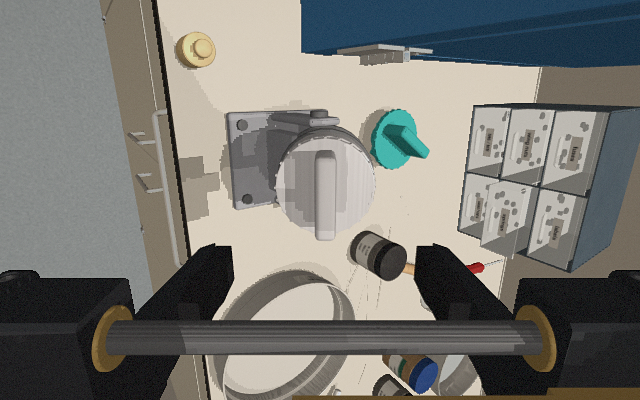

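The wrist view shows the bar at (325,195), disc centre about (325,193), with the bar running vertically in the image and so square to the jaws. Now I'll measure its offset from my assumed pose.

```bash
python3 - <<'E'
from h import *
W=np.load("w1.npy"); P=W[140:250,265:385].reshape(-1,3); P=P[np.isfinite(P).all(1)]
L=(P-HOME)@np.c_[lx,[0,1,0],n]   # lid frame at nominal
bar=L[(L[:,2]>8)|((L[:,2]>.006)&(abs(L[:,0])<.02)&(abs(L[:,1])<.045))]
d=L[(abs(L[:,2]+.024)<.005)&(np.hypot(L[:,0],L[:,1])<.06)]
print("bar top z",np.median(bar[:,2]),"min",bar.min(0),"max",bar.max(0),cv2.minAreaRect((bar[:,:2]*1000).astype(np.float32)))
A=np.c_[d[:,:2],np.ones(len(d))]; print("disc plane",np.linalg.lstsq(A,d[:,2],rcond=None)[0], cv2.minEnclosingCircle((d[:,:2]*1000).astype(np.float32)))
E
```

```text
bar top z 0.009689914764547402 min [-0.0087 -0.0313  0.006 ] max [0.0073 0.0337 0.0122] ((-0.8200564384460449, 1.2036418914794922), (64.89390563964844, 15.964107513427734), 89.68730926513672)
disc plane [-0.0021 -0.0042 -0.0259] ((-0.892072319984436, 0.18155448138713837), 42.98430252075195)
```

Request:
{"api": "carry_out", "payload": {
  "commands": [
    [[4,0.05,0,0,0,0,1],[8,0.05,0,0,0,0,1],[11,0.05,0,0,0,0,1],[12,0.05,0,0,0,0,1],[12,0.05,0,0,0,0,0],[12,0.05,0,0,0,0,0],[12,0.05,0,0,0,0,0],[12,0.05,0,0,0,0,0]]
  ]
}}

```text
t: 2.2
tcp_pos: [0.5096, -0.2156, 0.1516]
ee_rot: [[0.573, 0.004, 0.819], [-0.002, 1.0, -0.003], [-0.819, 0.0, 0.573]]
force: [0.5, 0.8, -0.3]
grip_width: 0.0501
```

Request:
{"api": "carry_out", "payload": {
  "commands": [
    [[0,0,0,0,0,0,0],[0,0,0,0,0,0,0],[0,0,0,0,0,0,0]]
  ]
}}

```text
t: 2.58
tcp_pos: [0.5096, -0.2156, 0.1516]
ee_rot: [[0.573, 0.004, 0.819], [-0.002, 1.0, -0.003], [-0.819, 0.0, 0.573]]
force: [-0.4, -0.5, -0.2]
grip_width: 0.0202
```

```bash
cat > q.py <<'E'
from h import *
s=state(); R=np.array(s["ee_rot"]); T=TILT(1)
print("t",s["t"],"dp lid-frame mm",(np.array(s["tcp_pos"])-(HOME-.019*n))@np.c_[lx,[0,1,0],n]*1e3,"rotvec tool deg",np.degrees(Ro.from_matrix(T.T@R).as_rotvec()))
print("F tool",R.T@s["force"],"M tool",R.T@s["wrist_torque"],"w",s["grip_width"],"q",np.array(s["joint_pos"]))
E
python3 q.py
```

```text
t 2.575 dp lid-frame mm [-0.1148 -0.5756  1.2301] rotvec tool deg [ 0.1734  0.0271 -0.1133]
F tool [-0.1001 -0.4688 -0.4367] M tool [-0.0523  0.1791 -0.0331] w 0.02021455045968193 q [-0.8789 -0.0338  2.1615  0.7203  0.7305 -1.3552]
```

Request:
{"api": "carry_out", "payload": {
  "commands": [
    [[0,0.1,-0.05,0,0,0,0],[0,0.1,-0.05,0,0,0,0],[0,0.1,-0.05,0,0,0,0]]
  ]
}}

```text
t: 2.95
tcp_pos: [0.5096, -0.2151, 0.1518]
ee_rot: [[0.574, 0.004, 0.819], [-0.003, 1.0, -0.003], [-0.819, -0.001, 0.574]]
force: [3.6, -2.6, 0.6]
grip_width: 0.0157
```

```bash
python3 q.py
```

```text
t 2.95 dp lid-frame mm [ 0.01   -0.0961  1.4222] rotvec tool deg [ 0.1641 -0.0268 -0.175 ]
F tool [ 1.5986 -2.6162  3.2889] M tool [-0.0441 -0.457  -0.4222] w 0.01572031774319339 q [-0.8781 -0.0355  2.163   0.721   0.7289 -1.3551]
```

Request:
{"api": "carry_out", "payload": {
  "commands": [
    [[0,0,0,0.05,0,0,0],[0,0,0,0.1,0,0,0],[0,0,0,0.1,0,0,0]]
  ]
}}

```text
t: 3.32
tcp_pos: [0.5096, -0.2151, 0.1518]
ee_rot: [[0.574, 0.085, 0.814], [-0.003, 0.995, -0.102], [-0.819, 0.056, 0.571]]
force: [2.9, -1.0, 0.2]
grip_width: 0.0157
```

```bash
python3 q.py
```

```text
t 3.325 dp lid-frame mm [ 0.0187 -0.056   1.3971] rotvec tool deg [ 5.8711 -0.0347 -0.165 ]
F tool [ 1.5238 -0.7782  2.5296] M tool [-0.0315 -0.1896 -0.2424] w 0.015712839636111753 q [-0.878  -0.0354  2.163   0.7211  0.729  -1.2555]
```

Gripped at 15.7 mm. It has turned 5.9° in the + direction about tool x with hardly any torque. I'll go on in small steps.

Request:
{"api": "carry_out", "payload": {
  "commands": [
    [[0,0,0,0.05,0,0,0],[0,0,0,0.08,0,0,0],[0,0,0,0.08,0,0,0]]
  ]
}}

```text
t: 3.7
tcp_pos: [0.5098, -0.2147, 0.1519]
ee_rot: [[0.574, 0.149, 0.805], [-0.002, 0.984, -0.18], [-0.819, 0.102, 0.565]]
force: [4.1, 0.7, 2.2]
grip_width: 0.0158
```

```bash
python3 q.py
```

```text
t 3.7 dp lid-frame mm [0.2471 0.3389 1.4308] rotvec tool deg [10.3798 -0.0495 -0.1162]
F tool [0.5659 1.5615 4.39  ] M tool [-0.4072 -0.4889  0.4837] w 0.015842243468242895 q [-0.8775 -0.0356  2.1629  0.7214  0.7297 -1.1765]
```

Request:
{"api": "carry_out", "payload": {
  "commands": [
    [[0,0,0,0.04,0,0,0],[0,0,0,0.06,0,0,0],[0,0,0,0.06,0,0,0]]
  ]
}}

```text
t: 4.08
tcp_pos: [0.5099, -0.2144, 0.1521]
ee_rot: [[0.574, 0.195, 0.795], [-0.002, 0.971, -0.237], [-0.819, 0.135, 0.558]]
force: [1.0, 1.5, 4.0]
grip_width: 0.0161
```

```bash
python3 q.py
```

```text
t 4.075 dp lid-frame mm [0.3786 0.5699 1.4936] rotvec tool deg [13.7345 -0.0514 -0.0877]
F tool [-2.6935  2.2364  2.7026] M tool [-0.7507 -0.3105  0.4992] w 0.01611645046640284 q [-0.8773 -0.0359  2.1628  0.7213  0.7303 -1.1175]
```

Hard stop this way: torque about the axis grew to 0.75 N m and the pads began to slip. Now the other way.

Request:
{"api": "carry_out", "payload": {
  "commands": [
    [[0,-0.03,0,-0.1,0,0,0],[0,-0.06,0,-0.24,0,0,0],[0,-0.06,0,-0.36,0,0,0],[0,-0.06,0,-0.45,0,0,0],[0,-0.06,0,-0.45,0,0,0]]
  ]
}}

```text
t: 4.7
tcp_pos: [0.5097, -0.2151, 0.1518]
ee_rot: [[0.574, -0.169, 0.801], [-0.002, 0.978, 0.207], [-0.819, -0.121, 0.561]]
force: [3.6, -0.3, -0.4]
grip_width: 0.0159
```

```bash
python3 q.py
```

```text
t 4.7 dp lid-frame mm [ 0.0927 -0.147   1.4049] rotvec tool deg [-11.9573  -0.0334  -0.1152]
F tool [ 2.386  -0.8867  2.5831] M tool [ 0.027  -0.3705 -0.0649] w 0.015850305622752168 q [-0.8787 -0.035   2.1626  0.7221  0.7303 -1.568 ]
```

Request:
{"api": "carry_out", "payload": {
  "commands": [
    [[0,0,0,-0.12,0,0,0],[0,0,0,-0.24,0,0,0],[0,0,0,-0.36,0,0,0],[0,0,0,-0.36,0,0,0]]
  ]
}}

```text
t: 5.2
tcp_pos: [0.5098, -0.2152, 0.152]
ee_rot: [[0.575, -0.438, 0.692], [-0.002, 0.844, 0.536], [-0.818, -0.309, 0.484]]
force: [3.9, 0.5, 1.8]
grip_width: 0.0159
```

```bash
python3 q.py
```

```text
t 5.2 dp lid-frame mm [ 0.2848 -0.2215  1.4344] rotvec tool deg [-32.4157  -0.0344  -0.1373]
F tool [ 0.7597 -1.8394  3.8476] M tool [-0.039  -0.6457 -0.2581] w 0.015889803684739426 q [-0.8787 -0.035   2.1624  0.7225  0.7301 -1.9253]
```

Request:
{"api": "carry_out", "payload": {
  "commands": [
    [[0,0,0,-0.14,0,0,0],[0,0,0,-0.28,0,0,0],[0,0,0,-0.42,0,0,0],[0,0,0,-0.56,0,0,0],[0,0,0,-0.7,0,0,0],[0,0,0,-0.84,0,0,0],[0,0,0,-0.84,0,0,0],[0,0,0,-0.84,0,0,0]]
  ]
}}

```text
t: 6.2
tcp_pos: [0.51, -0.2151, 0.1522]
ee_rot: [[0.575, -0.806, 0.139], [-0.002, 0.169, 0.986], [-0.818, -0.567, 0.096]]
force: [4.9, 2.9, 4.0]
grip_width: 0.0156
```

```bash
python3 q.py && python3 - <<'E'
from h import *
s=snapshot("scene"); d=snapshot("side")
f=lambda x,r:cv2.resize(x[r[0]:r[1],r[2]:r[3]],(400,400),interpolation=cv2.INTER_CUBIC)
cv2.imwrite("pics/turned.png",np.hstack([f(s["color"],(150,270,280,400)),f(d["color"],(140,260,235,355))]))
E
```

```text
t 6.2 dp lid-frame mm [ 0.5611 -0.0705  1.498 ] rotvec tool deg [-80.2688  -0.0084  -0.1495]
F tool [-0.4596 -5.685   3.8738] M tool [ 0.023  -0.6777 -0.7884] w 0.015567810311220886 q [-0.8785 -0.0351  2.1623  0.723   0.7305 -2.7605]
```

View pics/turned.png

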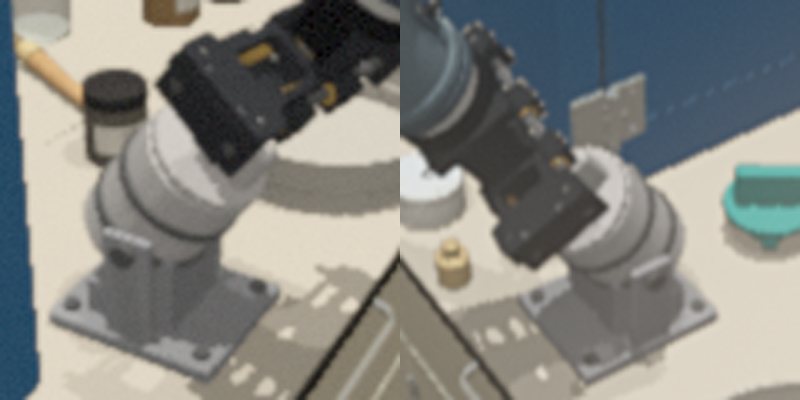

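The jaws and the bar have turned about 80° with the lid still in the pot, and the torque about the axis is about 0. Now I'll lift along the axis.

Request:
{"api": "carry_out", "payload": {
  "commands": [
    [[-0.3,-0.04,0.04,0,0,0,0],[-0.7,-0.04,0.04,0,0,0,0],[-1.2,-0.04,0.04,0,0,0,0],[-1.2,-0.04,0.04,0,0,0,0]]
  ]
}}

```text
t: 6.8
tcp_pos: [0.503, -0.2149, 0.1622]
ee_rot: [[0.574, -0.806, 0.14], [-0.002, 0.17, 0.985], [-0.819, -0.566, 0.096]]
force: [-0.0, 0.0, -1.5]
grip_width: 0.0156
```

```bash
python3 q.py
```

```text
t 6.8 dp lid-frame mm [ 0.5358  0.1431 13.6861] rotvec tool deg [-80.2211   0.0339  -0.1487]
F tool [ 1.1819  0.86   -0.1438] M tool [0.0418 0.031  0.3325] w 0.015620685012425544 q [-0.8922 -0.0707  2.1703  0.7051  0.7586 -2.7455]
```

The lid is free; the tool force now shows only its weight. I'll finish withdrawing it and compute the carry.

Request:
{"api": "carry_out", "payload": {
  "commands": [
    [[-1.5,0,0,0,0,0,0],[-3,0,0,0,0,0,0],[-5,0,0,0,0,0,0],[-6.5,0,0,0,0,0,0],[-6.5,0,0,0,0,0,0]]
  ]
}}

```text
t: 7.42
tcp_pos: [0.4656, -0.2154, 0.2161]
ee_rot: [[0.575, -0.806, 0.141], [-0.004, 0.17, 0.985], [-0.818, -0.568, 0.094]]
force: [0.2, 0.2, -1.7]
grip_width: 0.0156
```

```bash
cat >> h.py <<'E'
def DOWN(deg):
    z=np.array([np.cos(np.radians(deg)),np.sin(np.radians(deg)),0]); x=np.array([0,0,-1.]); return np.c_[x,np.cross(z,x),z]
E
python3 q.py; python3 - <<'E'
from h import *
s=state()
for d in (60,80): print(d,row([.5365,-.471,.20],DOWN(d),s))
E
```

```text
t 7.425 dp lid-frame mm [ 0.8347 -0.3803 79.355 ] rotvec tool deg [-80.2248   0.071   -0.284 ]
F tool [1.5125 0.8285 0.0386] M tool [ 0.0179 -0.0289  0.3023] w 0.01564564688245973 q [-0.9776 -0.2555  2.1979  0.6351  0.9274 -2.6961]
60 [  5.507   -9.14   -24.3405   0.3405   0.2057   0.5807]
80 [  5.507   -9.14   -24.3405   0.0025   0.1012   0.6045]
```

Request:
{"api": "carry_out", "payload": {
  "commands": [
    [[0,-0.8,-3,0,0,0.03,0],[0.9,-2.2,-7,0,0.02,0.12,0],[1.9,-3.6,-11,0,0.04,0.25,0],[2.9,-5,-15,0,0.06,0.37,0],[3.9,-6.6,-19,0,0.08,0.5,0],[4.9,-8.2,-22.5,0,0.1,0.605,0],[5.5,-9.1,-24.3,0,0.1,0.605,0],[5.5,-9.1,-24.3,0,0.1,0.605,0]]
  ]
}}

```text
t: 8.43
tcp_pos: [0.5365, -0.4709, 0.1969]
ee_rot: [[-0.002, -0.985, 0.171], [0.003, 0.171, 0.985], [-1.0, 0.002, 0.002]]
force: [-0.2, 0.6, -2.4]
grip_width: 0.0156
```

```bash
python3 - <<'E'
from h import *
s=state(); print(s["t"],s["tcp_pos"],s["force"],s["grip_width"],row([.5365,-.471,.08],DOWN(80),s),s["joint_pos"])
a=snapshot("scene"); d=snapshot("side")
f=lambda x,r:cv2.resize(x[r[0]:r[1],r[2]:r[3]],(400,400),interpolation=cv2.INTER_CUBIC)
cv2.imwrite("pics/over.png",np.hstack([f(a["color"],(90,240,310,460)),f(d["color"],(190,350,280,440))]))
E
```

```text
8.425 [ 0.5365 -0.4709  0.1969] [-0.1712  0.6483 -2.3669] 0.015615113825049676 [11.6909 -0.0233 -0.0419  0.0025  0.0025 -0.0021] [-0.8863  0.5195  1.2501  0.0005  1.3752 -2.2852]
```

View pics/over.png

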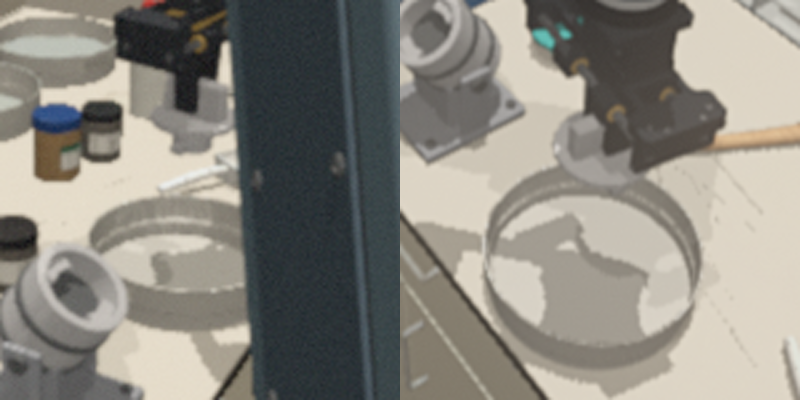

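The pot mouth is empty and the lid hangs level (disc edge level in both views) over the open pan. Lowering now.

Request:
{"api": "carry_out", "payload": {
  "commands": [
    [[4,0,0,0,0,0,0],[8,0,0,0,0,0,0],[11,0,0,0,0,0,0],[13,0,0,0,0,0,0],[14,0,0,0,0,0,0],[14.4,0,0,0,0,0,0],[14.6,0,0,0,0,0,0],[14.6,0,0,0,0,0,0]]
  ]
}}

```text
t: 9.52
tcp_pos: [0.5361, -0.4696, 0.0532]
ee_rot: [[-0.0, -0.985, 0.171], [0.002, 0.171, 0.985], [-1.0, 0.001, 0.001]]
force: [-0.7, 0.2, -1.0]
grip_width: 0.0155
```

Request:
{"api": "carry_out", "payload": {
  "commands": [
    [[0.2,0,0,0,0,0,0],[0.3,0,0,0,0,0,0],[0.3,0,0,0,0,0,0]]
  ]
}}

```text
t: 9.9
tcp_pos: [0.5361, -0.4696, 0.0502]
ee_rot: [[-0.0, -0.985, 0.171], [0.002, 0.171, 0.985], [-1.0, 0.001, 0.001]]
force: [0.3, -0.1, -1.8]
grip_width: 0.0155
```

Request:
{"api": "carry_out", "payload": {
  "commands": [
    [[0.1,0,0,0,0,0,0],[0.2,0,0,0,0,0,0],[0.2,0,0,0,0,0,0]]
  ]
}}

```text
t: 10.28
tcp_pos: [0.536, -0.4695, 0.0479]
ee_rot: [[-0.001, -0.985, 0.171], [0.002, 0.171, 0.985], [-1.0, 0.001, 0.002]]
force: [0.9, 0.3, -1.8]
grip_width: 0.0159
```

Request:
{"api": "carry_out", "payload": {
  "commands": [
    [[0.1,0,0,0,0,0,0],[0.2,0,0,0,0,0,0],[0.2,0,0,0,0,0,0]]
  ]
}}

```text
t: 10.65
tcp_pos: [0.5359, -0.4694, 0.0458]
ee_rot: [[-0.001, -0.985, 0.171], [0.002, 0.171, 0.985], [-1.0, 0.001, 0.002]]
force: [-0.1, 0.1, -1.3]
grip_width: 0.0157
```

Request:
{"api": "carry_out", "payload": {
  "commands": [
    [[0.1,0,0,0,0,0,0],[0.15,0,0,0,0,0,0],[0.15,0,0,0,0,0,0]]
  ]
}}

```text
t: 11.02
tcp_pos: [0.5359, -0.4694, 0.0442]
ee_rot: [[-0.001, -0.985, 0.171], [0.002, 0.171, 0.985], [-1.0, 0.001, 0.002]]
force: [-0.6, 0.4, -1.2]
grip_width: 0.0159
```

Request:
{"api": "carry_out", "payload": {
  "commands": [
    [[0.1,0,0,0,0,0,0],[0.15,0,0,0,0,0,0],[0.15,0,0,0,0,0,0]]
  ]
}}

```text
t: 11.4
tcp_pos: [0.5361, -0.4695, 0.0435]
ee_rot: [[-0.001, -0.985, 0.171], [0.002, 0.171, 0.985], [-1.0, 0.001, 0.002]]
force: [-1.6, 2.1, 5.0]
grip_width: 0.0161
```

Request:
{"api": "carry_out", "payload": {
  "commands": [
    [[0.1,0,0,0,0,0,0],[0.1,0,0,0,0,0,0],[0.1,0,0,0,0,0,0]]
  ]
}}

```text
t: 11.78
tcp_pos: [0.5361, -0.4695, 0.0434]
ee_rot: [[-0.001, -0.985, 0.171], [0.002, 0.171, 0.985], [-1.0, 0.001, 0.002]]
force: [-3.0, 3.2, 6.6]
grip_width: 0.0161
```

The stem has touched down (+6.6 N, against about -2 N hanging). I'll open part way and back off straight up.

Request:
{"api": "carry_out", "payload": {
  "commands": [
    [[0,0,0,0,0,0,0.5],[0,0,0,0,0,0,0.5],[0,0,0,0,0,0,0.5],[0,0,0,0,0,0,0.5],[0,0,0,0,0,0,0.5],[0,0,0,0,0,0,0.5]]
  ]
}}

```text
t: 12.52
tcp_pos: [0.5361, -0.4696, 0.0434]
ee_rot: [[-0.001, -0.985, 0.171], [0.002, 0.171, 0.985], [-1.0, 0.001, 0.001]]
force: [-0.5, 0.2, -0.3]
grip_width: 0.0439
```

Request:
{"api": "carry_out", "payload": {
  "commands": [
    [[-0.5,0,0,0,0,0,0.5],[-2,0,0,0,0,0,0.5],[-4,0,0,0,0,0,0.5],[-7,0,0,0,0,0,0.5],[-11,0,0,0,0,0,0.5],[-15,0,0,0,0,0,0.5],[-18,0,0,0,0,0,0.5],[-18,0,0,0,0,0,0.5]]
  ]
}}

```text
t: 13.52
tcp_pos: [0.5377, -0.4714, 0.2289]
ee_rot: [[0.005, -0.985, 0.171], [-0.005, 0.171, 0.985], [-1.0, -0.006, -0.004]]
force: [-0.3, -0.7, -0.3]
grip_width: 0.0439
```

```bash
python3 - <<'E'
from h import *
s=state(); print(s["t"],s["tcp_pos"],s["force"])
d=snapshot("side"); w=snapshot("wrist"); W=cloud(d); V=cloud(w,s)
f=lambda x,r:cv2.resize(x[r[0]:r[1],r[2]:r[3]],(400,400),interpolation=cv2.INTER_CUBIC)
cv2.imwrite("pics/end.png",np.hstack([f(d["color"],(200,360,280,440)),cv2.resize(w["color"],(400,250))[:,:].copy() if 0 else cv2.copyMakeBorder(cv2.resize(w["color"],(400,250)),75,75,0,0,0)]))
for n_,Q in (("side",W),("wrist",V)):
    P=Q.reshape(-1,3); P=P[np.isfinite(P).all(1)]; P=P[np.hypot(P[:,0]-.5365,P[:,1]+.471)<.075]
    b=P[(P[:,2]>.062)&(P[:,2]<.085)]; k=P[(P[:,2]>.028)&(P[:,2]<.043)]
    if len(b)>5: print(n_,"bar",len(b),b.mean(0),np.median(b[:,2]),b[:,2].max())
    if len(k)>20: A=np.c_[k[:,:2]-k[:,:2].mean(0),np.ones(len(k))]; print(n_,"disc plane",np.linalg.lstsq(A,k[:,2],rcond=None)[0],k.mean(0))
    r=Q.reshape(-1,3); r=r[np.isfinite(r).all(1)]; m=np.hypot(r[:,0]-.5365,r[:,1]+.471); r=r[(m>.085)&(m<.115)&(r[:,2]>.044)&(r[:,2]<.058)]
    if len(r)>50:
        A=np.c_[2*r[:,:2],np.ones(len(r))]; c=np.linalg.lstsq(A,(r[:,:2]**2).sum(1),rcond=None)[0]; print(n_,"pan centre",c[:2],"rim z",np.median(r[:,2]))
S0=np.load("side.npy"); 
q=snapshot("scene"); C=cloud(q); C0=np.load("scene.npy")
for nm,r in (("tin",(285,328,288,328)),("weight",(332,352,270,292))):
    a,b=[X[r[2]:r[3],r[0]:r[1]].reshape(-1,3) for X in (C0,C)]; print(nm,*[np.nanmean(x[x[:,2]>.012],0) for x in (a,b)])
a,b=[X[222:254,365:392].reshape(-1,3) for X in (S0,W)]; print("jar",*[np.nanmean(x[x[:,2]>.012],0) for x in (a,b)])
E
```

```text
13.525 [ 0.5377 -0.4714  0.2289] [-0.3197 -0.6754 -0.2743]
side bar 218 [ 0.5307 -0.4725  0.0708] 0.07170388863236782 0.07715659547215672
side disc plane [0.01   0.0163 0.0366] [ 0.5269 -0.479   0.0366]
side pan centre [ 0.5346 -0.4721] rim z 0.04952737283959014
wrist bar 1214 [ 0.534  -0.4706  0.0734] 0.07374403869171756 0.07620938846358408
wrist disc plane [ 0.0039 -0.0049  0.0382] [ 0.5333 -0.4708  0.0382]
wrist pan centre [ 0.5376 -0.4725] rim z 0.05085890247391775
tin [0.4783 0.001  0.0354] [0.4783 0.001  0.0353]
weight [ 0.4552 -0.095   0.029 ] [ 0.4553 -0.0949  0.0288]
jar [ 0.6784 -0.3853  0.0544] [ 0.5279 -0.5161  0.2675]
```

View pics/end.png

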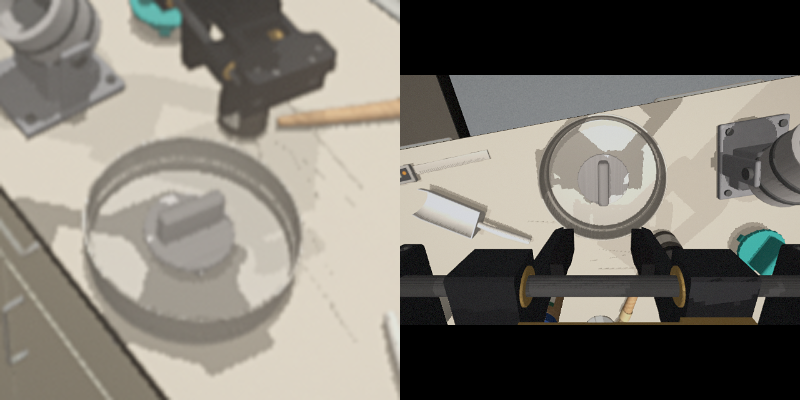

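The lid stands flat and central in the pan with its bar up, in both views. The gripper hides the jar in the side view (that jar number is the gripper), so I'll check it in the scene image and then hand in.

```bash
python3 - <<'E'
from h import *
from bench import hand_in
C=cloud(snapshot("scene")); C0=np.load("scene.npy")
f=lambda X:(lambda p:np.nanmean(p[(p[:,2]>.012)&(p[:,0]>.64)&(p[:,1]<-.34)&(p[:,2]<.08)],0))(X[170:202,303:328].reshape(-1,3))
a,b=f(C0),f(C); print(a,b)
if np.linalg.norm(a-b)<.01: print(hand_in())
E
```

```text
[ 0.6858 -0.363   0.0558] [ 0.686  -0.3633  0.0557]
the job is handed in; nothing more can be done
None
```

I unscrewed the lid and set it down in the sieve pan, and handed the job in at about 13.6 s; no verdict was reported.

- **Thread direction:** Turning + about the tool's pointing axis (clockwise seen from above the lid) hit a hard stop. By 14° the torque had reached 0.75 N m and the lid was slipping slightly in the fingers. The other way turned freely to 80° with almost no torque.
- **Setting down:** I drew the lid straight out along the thread axis and stood it upright over the pan. I lowered it until it touched down (about 6.6 N), then released it.
- **Last checks:** The lid stands flat to within about 1°, bar up and about 4 mm from the pan's centre. The disc top measured about 38 mm high against 36 mm expected, which is within the calibration error. The pan's rim is at 50 mm, so it is flat. The tin, weight and jar have not moved by more than 1 mm. The gripper is clear, with no force on it.
- **One reading that disagreed:** The jar's side-camera figure was wrong because the gripper hid it, so I rechecked it with the scene camera.

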